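Slide a culture dish along the rail into the corner pocket of a staging plate

TASK

The petri dish lying loose on the staging plate has to be parked in the plate's corner pocket. With a fingertip, first push the dish gently across the plate until it touches the long rail, well before the pocket, then keep it against the rail and slide it along into the pocket until it touches both the rail and the end stop. Only push it: never squeeze, lift or tip the dish, and leave the vial, the screw cap and the sample pot where they stand.

Things in the scene. Friction and masses are not known exactly. Their poses are not given: they have to be found in the camera images.
- plate: staging plate fixed to the worktop: dark steel, 180 (its x) x 300 (its y) x 6 mm, upper face 6 mm above the worktop, with three bare aluminium strips on it, each 8 mm high (tops 14 mm above the worktop; screw heads 1.5 mm more): rail, end stop, lip. Origin: centre of its underside; z up, +x towards the rail, +y along the rail towards the pocket
- rail (a point): middle of the long rail's inner face, at plate x = +70, y = 0 mm, on the plate's upper face. The rail is 12 mm thick and runs along the plate's y by its far (+x) edge, from y = -142 to +142 mm
- stop (a point): inner face of the end stop at the pocket, at plate x = +39, y = +130 mm, on the plate's upper face. The stop is 12 mm thick and runs from the rail towards -x at the plate's +y (left) end
- lip (a point): round nose of the short lip, at plate x = -1, y = +95 mm, on the plate's upper face. The lip is 8 mm thick, parallel to the rail (inner face at x = +3 mm) and runs back to the end stop: third side of the corner pocket, which is 67 mm wide, 35 mm long along the lip and open towards -y
- seat (a point): where the centre of the dish's underside lies when the dish touches both rail and end stop: plate x = +39 mm, y = +99 mm, on the plate's upper face; axes as the plate's (+y leads along the rail into the pocket, +x towards the rail)
- dish: clear round shallow petri dish, solid to the touch, 62 mm diameter, 15 mm high (top 7 mm above the rail's), 35 to 70 g, loose on the plate away from the pocket. Origin: centre of its underside, z up. Thin glass: pinching it between the fingers or pushing with over 30 N spoils it. It slides and turns freely when pushed
- vial: small capped glass vial, black cap, 17 mm diameter, 46 mm high, standing loose on the plate outside the pocket's lip; origin: centre of its underside; must stay
- cap: loose white screw cap, 21 mm diameter, 14 mm high, on the plate's near corner in front of the pocket; origin: centre of its underside; must stay
- pot: clear sample pot with white screw lid, 43 mm diameter, 48 mm high, standing on the worktop to the right of the plate; origin: centre of its underside; must stay
Not all that is in view belongs to the job. There is more than one size of the dish; the one meant has the size given above.

How it is judged (in metres and radians):
On the way:
1. the dish touches the rail (gap under 3 mm), still more than 55 mm short of the seat along the rail (x of dish in the frame of seat above -0.003 m and y of dish in the frame of seat below -0.055 m), for 0.1 s.
At the end, for the whole second after the job is handed in: The dish lies flat and at rest in the corner pocket, within 3 mm of touching both the rail and the end stop; vial, cap and pot are within 10 mm of where they stood (x of dish in the frame of seat between -0.003 and 0.003 m and y of dish in the frame of seat between -0.003 and 0.003 m and z of dish in the frame of seat below 0.002 m and angle between dish's own z axis and vertical below 0.05 rad and linear speed of dish below 0.01 m/s and distance of each of vial, cap, pot from where it was at the start of the episode below 0.01 m).
It fails at once if the dish is lifted more than 4 mm off the plate (z of dish in the frame of seat above 0.004 m).
It fails at once if the dish is tipped by more than 0.15 rad (angle between dish's own z axis and vertical above 0.15 rad).
It fails at once if the dish is more than 10 mm off the rail when within 50 mm of the seat along the rail (y of dish in the frame of seat above -0.05 m and x of dish in the frame of seat below -0.01 m).
It fails at once if the vial, the cap or the pot is moved more than 10 mm (distance of any of vial, cap, pot from where it was at the start of the episode above 0.01 m).
It fails at once if the fingers squeeze the dish or push it with more than 30 N (contact force between the fingers and dish above 30 N).
It also fails if it takes over 48 s, if anything falls off the work surface, if the arm or the gripper's body presses on something with over 40 N, if the wrist force passes 120 N, or if a joint passes its speed limit or range.

ROBOT

A 6-joint arm with a two-finger parallel gripper is mounted at the origin on a cart in front of the work surface, level with it; the furniture and walls round the work are solid. World frame = base frame: x ahead of the robot, y to its left, z up, the work surface at z = 0. Lengths are in mm, angles in rad, forces in N, time in s.
With the tool pointing down it reaches from about 325 to 900 mm from the base axis. Payload 6.1 kg.
Tool frame: the origin (TCP) lies midway between the tips of the shut fingers; the grasp point (between the pads) lies 19 mm behind it; z points along the fingers, x is the direction in which the jaws open and shut, and the axes are right-handed (so a half turn about z gives the same grasp; the last joint's range is limited). The gripper opens to 85 mm and grips with 20 to 120 N. Pads are 22 mm wide; open, the fingers measure 114 mm over their backs; the gripper's body (76 mm by 85 mm) begins 54 mm behind the grasp point. The pads swing forward as they close: fully open they stand 13 mm farther back than shut.
Start: joints at [-0.126, 0.22, 1.526, -0, 1.395, -0.126], TCP at [624.992, -0.003, 194.3] pointing down, gripper open.
Joint ranges: [-2.98, 2.98], [-0.91, 2.08], [0.09, 2.57], [-1.24, 4.39], [0.2, 2.65], [-2.68, 2.68]. Speed limits (rad/s): [2.57, 2.57, 3.01, 3.14, 3.14, 3.14].

INTERFACE

Orientations are given as [roll, pitch, yaw] about the fixed x, y, z axes, in that order (R = Rz(yaw) Ry(pitch) Rx(roll)).
In Python, from rig import ctrl, snapshot, camera_params, boxes_of, mark_of gives the robot as it stands.
- The arm moves only by the tool jog_arm, never from a script. Its arguments are lists of equal length, an entry for each row: "gripper": the closure, from 0 (fully open) to 1 (shut); "xyz": the shift along the tool's x, y, z in cm, a list of three; "spin": the turn about the tool's z in rad. In form: {"gripper": [gripper, ...], "xyz": [[x, y, z], ...], "spin": [spin, ...]}. A call has 1 to 5 rows; each row shifts and turns the commanded pose from where the row before left it, along the tool's axes as they then stand; what a row does not reach is not made up. A row lasts 1/10 s, in which the tool goes at most 50 mm and 8.59 degrees, less where a joint would pass 70% of its speed; a pose out of reach is approached as far as the arm can. A call with a gripper value outside its range is refused whole. The fingers move at their own pace and stop on an object; "grip_force" is the grip in N (left out, the last holds). Time passes only in rows, so rows that do not move let the fingers close. It gives the time, the measured TCP pose, the force and the opening at its end, in the units of the state.
- ctrl.state(): the state, without advancing time (a new reading comes with each control period).
- snapshot(name): name is "scene" or "side" or "wrist"; returns (picture, depth): 384x512x3 uint8, blue, green, red; 384x512 float32, mm along the optical axis (not along the pixel's ray), 0 where there is no reading.
- camera_params(name): a dict with "fx", "fy", "cx", "cy" (pixels), "eye" and "orientation" of the camera in the world; the wrist camera has in their place "tool_from_camera" (4x4, takes a point from camera to tool coordinates, whose origin is the TCP and whose axes are the tool frame's). Camera axes: x right, y down, z forward; pixel columns grow to the right and rows downward; lengths in mm; the calibration is good to about 2 mm. A picture is of the moment at which its call begins: read the wrist's pose just before it. camera_params takes no time and is no camera call.
- ctrl.close_job(): hands the job in, once; it reports no verdict.
Trained networks look in the newest picture that a camera, given by its name, has taken for a name from the list of things; names that differ only in an ending like _2 or _b are one class to them, and where a whole thing is asked for, a point or a joint stands for the part that bears it (a point fixed in the world has none). Each returns a list of dicts, best first, with "p" (0 to 1); they miss things now and then, are a little off and sometimes report something else, mostly with a low value. They report only what shows in the picture. A call takes as long as a camera call. They do not tell look-alikes from the thing itself.
- boxes_of(camera, thing): "bbox" ([left, top, right, bottom] in pixels, round what is visible of it).
- mark_of(camera, thing): "centre" ([row, column] in pixels: a listed point, or the origin of a listed thing).
The state is a dict: "t": time; "joint_pos": joint angles; "qd": joint speeds; "tau": joint torques, N m; "ee_pos": TCP position; "eef_rot": TCP orientation; "ft_force": force on the tool from outside, world axes, zero at the start; "wrist_torque": the same for the moment, N m; "finger_gap": opening from 0.0 (shut) to 1.0 (fully open).
Only numpy, scipy, OpenCV 4.12 (cv2) and the standard library are available. Lean on these libraries where they do the work, as an engineer would, in place of code of your own. Each camera call takes 0.05 s, during which the arm holds its last target.

## Working session

There is one attempt and no reset: what is moved stays moved. The work goes in short steps, Python scripts to look and compute and a tool call to move; the robot and the scene stay as the last step left them, time stands still between calls to the robot, and variables do not carry over. Pictures are saved under pics/ and viewed, and the job is handed in when it is done.

Besides the shell and the picture viewer there is one more tool, called after "Call:" by a JSON object that holds its "fn" and its "kwargs". jog_arm: Moves the arm, as the interface text tells. Its arguments: {"type":"object","properties":{"gripper":{"type":"array"},"xyz":{"type":"array"},"spin":{"type":"array"},"grip_force":{"type":"number"}},"required":["gripper","xyz","spin"]}

```bash
mkdir -p pics; ls; cat > h.py <<'E'
import numpy as np,cv2
from scipy.spatial.transform import Rotation as R
from rig import ctrl,snapshot,camera_params,boxes_of,mark_of
def cam(name):
    p=camera_params(name)
    return p
def Kof(p): return p
def rotof(p):
    o=np.array(p['orientation'],float)
    if o.shape==(3,3): return o
    if o.size==3: return R.from_euler('xyz',o).as_matrix()
    return R.from_quat(o).as_matrix()
def onplane(name,row,col,z):
    p=camera_params(name);M=rotof(p);e=np.array(p['eye'],float)
    d=M@np.array([(col-p['cx'])/p['fx'],(row-p['cy'])/p['fy'],1])
    return e+d*(z-e[2])/d[2]
def proj(name,X):
    p=camera_params(name);M=rotof(p);e=np.array(p['eye'],float)
    c=M.T@(np.array(X,float)-e)
    return c[0]/c[2]*p['fx']+p['cx'],c[1]/c[2]*p['fy']+p['cy']
E
python3 - <<'E'
from h import *
for n in ('scene','side'):
    im,d=snapshot(n); cv2.imwrite(f'pics/{n}0.png',im); np.save(f'{n}0.npy',d)
    print(n,camera_params(n))
    for t in ('dish','plate','rail','stop','lip','seat','vial','cap','pot'):
        if n=='scene':
            print(t,[(np.round(m['centre'],1).tolist(),round(m['p'],2)) for m in mark_of(n,t)][:4])
print(camera_params('wrist'))
print(ctrl.state())
E
```

```text
pics
scene {'fx': 360.92654133579964, 'fy': 360.92654133579964, 'cx': 249.75145773792283, 'cy': 191.77871519553514, 'eye': array([-100.83844275, -544.28339799,  463.44407751]), 'orientation': array([-2.11373686,  0.01904809, -1.03218405])}
dish [([190.2, 235.9], 0.92), ([210.3, 301.2], 0.7), ([166.5, 198.6], 0.66), ([235.0, 205.3], 0.57)]
plate [([183.5, 216.9], 0.7)]
rail [([171.7, 235.2], 0.75)]
stop [([164.4, 190.9], 0.65)]
lip [([175.4, 194.9], 0.98)]
seat [([165.9, 200.1], 0.6)]
vial [([174.0, 177.1], 0.42)]
cap [([186.1, 169.3], 0.48)]
pot [([232.1, 379.7], 0.59)]
side {'fx': 408.7509069928561, 'fy': 408.7509069928561, 'cx': 258.4347779402333, 'cy': 198.06002379004934, 'eye': array([195.83025927, 782.52547616, 774.3675407 ]), 'orientation': array([-2.21388927,  0.00360522, -2.8245602 ])}
{'fx': 319.2686531889393, 'fy': 319.2686531889393, 'cx': 254.73771327969655, 'cy': 197.24965057606727, 'tool_from_camera': array([[ 9.99997966e-01, -1.64490925e-03, -1.16745180e-03,
         1.10510250e+00],
       [ 1.93532661e-03,  9.45546058e-01,  3.25482576e-01,
        -8.38571876e+01],
  
[... 157 characters left out ...]
0000e+00]])}
{'t': 0.55, 'joint_pos': array([-1.26072685e-01,  2.20366981e-01,  1.52652424e+00,  1.37641257e-05,
        1.39472542e+00, -1.26113242e-01]), 'qd': array([ 2.55882607e-04, -9.36719475e-05, -1.05093838e-03, -1.15693812e-04,
       -2.33016546e-04,  1.37760645e-03]), 'tau': array([-6.35526540e-04, -4.96429074e+01, -3.89422560e+01, -2.19495564e-04,
        1.54643418e-03,  2.17394550e-06]), 'ee_pos': array([6.24974958e+02, 2.14850714e-02, 1.94307264e+02]), 'eef_rot': array([-3.14157619e+00,  2.20935216e-05,  3.81467444e-05]), 'ft_force': array([ 0.54804174, -0.10921597, -0.17617825]), 'wrist_torque': array([-0.01895517,  0.01175232,  0.01121572]), 'finger_gap': 1.0031342603823634}
```

View pics/scene0.png

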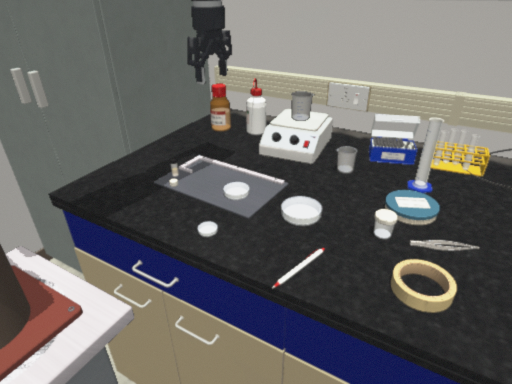

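View pics/side0.png

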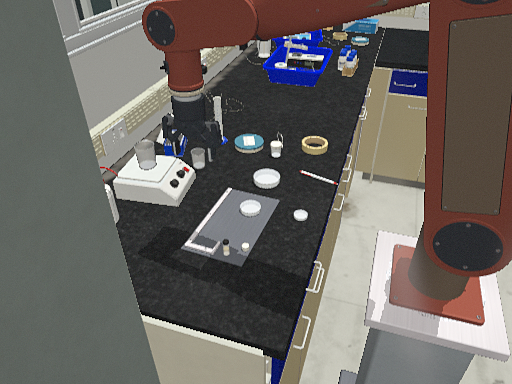

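```bash
python3 - <<'E'
from h import *
im,d=snapshot('wrist'); cv2.imwrite('pics/w0.png',im); np.save('w0.npy',d)
for n in ('side','wrist'):
    for t in ('dish','plate','rail','stop','lip','seat','vial','cap','pot'):
            print(n,t,[(np.round(m['centre'],1).tolist(),round(m['p'],2)) for m in mark_of(n,t)][:4])
print(ctrl.state()['t'])
E
```

```text
side dish [([181.8, 265.8], 0.9), ([211.7, 253.0], 0.85), ([213.9, 300.9], 0.67)]
side plate [([223.6, 233.4], 0.72)]
side rail [([214.8, 210.6], 0.94), ([238.8, 206.0], 0.43)]
side stop [([246.8, 196.8], 0.94)]
side lip [([241.5, 216.2], 0.8), ([218.1, 210.1], 0.26)]
side seat [([236.1, 206.4], 0.65)]
side vial [([252.4, 228.2], 0.53), ([253.4, 244.0], 0.47)]
side cap [([249.3, 245.3], 0.54), ([152.2, 271.5], 0.37)]
side pot [([153.2, 271.3], 0.56)]
wrist dish [([353.6, 185.0], 0.82), ([255.9, 177.9], 0.61), ([266.0, 68.5], 0.61)]
wrist plate [([204.3, 196.7], 0.68)]
wrist rail [([211.9, 251.3], 0.65)]
wrist stop [([96.1, 231.1], 0.63)]
wrist lip [([126.7, 198.0], 0.92)]
wrist seat [([128.4, 233.3], 0.93)]
wrist vial [([102.6, 162.7], 0.72)]
wrist cap [([130.5, 125.5], 0.69)]
wrist pot []
1.5
```

View pics/w0.png

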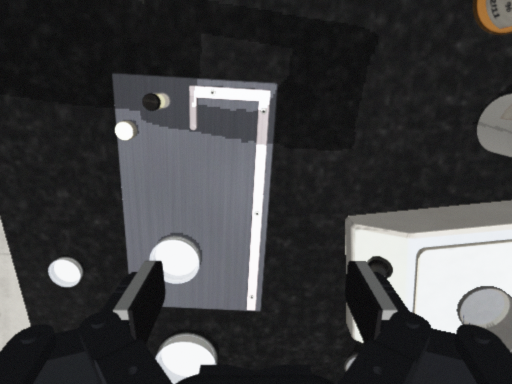

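The wrist view shows the plate with the L of rail, stop and lip: rail at col ~258, stop at row ~93, lip at (193,107). There are three dish candidates (col,row): (177,259) on the plate, (186,355) off the plate and larger, and (66,271) off the plate and smaller. The one on the plate fits. I'll measure sizes and look at an enlarged crop.

```bash
cat >> h.py <<'E'
def wpose(st):
    T=np.eye(4);T[:3,:3]=R.from_euler('xyz',st['eef_rot']).as_matrix();T[:3,3]=st['ee_pos'];return T
def wplane(T,row,col,z):
    p=camera_params('wrist');C=T@np.array(p['tool_from_camera'])
    d=C[:3,:3]@np.array([(col-p['cx'])/p['fx'],(row-p['cy'])/p['fy'],1]);e=C[:3,3]
    return e+d*(z-e[2])/d[2]
def wproj(T,X):
    p=camera_params('wrist');C=np.linalg.inv(T@np.array(p['tool_from_camera']))
    c=C@np.append(X,1);return np.array([c[0]/c[2]*p['fx']+p['cx'],c[1]/c[2]*p['fy']+p['cy']])
E
python3 - <<'E'
from h import *
T=wpose(ctrl.state())
im=cv2.imread('pics/w0.png')
W={'dish':(255.9,177.9,6),'dishbig':(353.6,185,0),'small':(275,66,0),'rail':(211.9,251.3,6),'stop':(96.1,231.1,6),'lip':(126.7,198,6),'seat':(128.4,233.3,6),'plate':(204.3,196.7,0),'vial':(102.6,162.7,6),'cap':(130.5,125.5,6)}
for k,(r,c,z) in W.items(): print('w',k,wplane(T,r,c,z).round(1))
S={'dish':(190.2,235.9,6),'rail':(171.7,235.2,6),'stop':(164.4,190.9,6),'lip':(175.4,194.9,6),'seat':(165.9,200.1,6),'plate':(183.5,216.9,0),'vial':(174,177.1,6),'cap':(186.1,169.3,6),'pot':(232.1,379.7,0)}
for k,(r,c,z) in S.items(): print('s',k,onplane('scene',r,c,z).round(1))
D={'dish':(211.7,253,6),'rail':(214.8,210.6,6),'stop':(246.8,196.8,6),'lip':(241.5,216.2,6),'seat':(236.1,206.4,6),'plate':(223.6,233.4,0),'vial':(252.4,228.2,6),'cap':(249.3,245.3,6)}
for k,(r,c,z) in D.items(): print('d',k,onplane('side',r,c,z).round(1))
# blobs: threshold of white-ish top rims
g=im.min(2)
n,l,s,ce=cv2.connectedComponentsWithStats((g>150).astype('uint8'))
for i in range(1,n):
    if s[i,4]>100 and ce[i][0]<300: print(s[i],ce[i].round(1))
# plate corners by pixel
for (c,r) in ((113,74),(276,83),(260,311),(135,307)): print('corner',wplane(T,r,c,6).round(1))
cv2.imwrite('pics/w0c.png',cv2.resize(im[60:384,30:300],None,fx=1.85,fy=1.85,interpolation=cv2.INTER_CUBIC))
E
```

```text
w dish [ 525.6 -123.2    6. ]
w dishbig [ 521.3 -290.8    0. ]
w small [ 370.3 -155.5    0. ]
w rail [621.4 -61.9   6. ]
w stop [599.9  74.8   6. ]
w lip [561.6  41.9   6. ]
w seat [601.5  39.9   6. ]
w plate [553.2 -53.9   0. ]
w vial [524.1  68.1   6. ]
w cap [478.9  37.8   6. ]
s dish [ 535.4 -114.     6. ]
s rail [616.7 -59.5   6. ]
s stop [593.3  74.4   6. ]
s lip [547.   23.6   6. ]
s seat [598.4  45.7   6. ]
s plate [548.3 -46.9   0. ]
s vial [530.   70.8   6. ]
s cap [470.2  45.2   6. ]
s pot [ 546.1 -461.5    0. ]
d dish [ 512.4 -121.     6. ]
d rail [627.6 -68.3   6. ]
d stop [608.3  69.4   6. ]
d lip [566.5  33.8   6. ]
d seat [601.1  21.9   6. ]
d plate [551.4 -58.    0. ]
d vial [519.5  63.2   6. ]
d cap [480.1  38.    6. ]
[ 189   86   82  225 3337] [245.3 165.2]
[115 122  18  19 274] [123.6 130.6]
[   0  220   30  131 1946] [  9.4 296.5]
[ 149  238   50   46 1603] [176.1 259.9]
[ 48 259  33  28 696] [ 64.2 272.6]
[ 156  341   60   43 1617] [183.3 359.2]
corner [473.5  97.7   6. ]
corner [649.   88.3   6. ]
corner [ 632.6 -209.7    6. ]
corner [ 459.9 -202.8    6. ]
```

View pics/w0c.png

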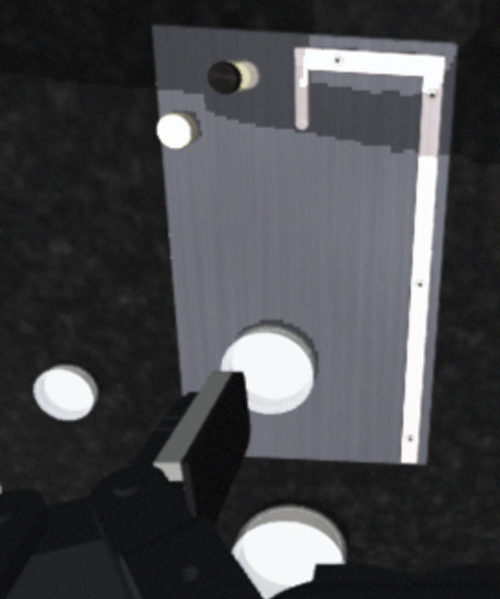

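The dish on the plate at (177,259) is the one meant: its bbox is about 50 px, roughly 62 mm. The others are larger and smaller and lie off the plate. Next I'll refine the plate pose from the edges of the strips.

```bash
python3 - <<'E'
from h import *
T=wpose(ctrl.state())
im=cv2.imread('pics/w0.png');g=im.min(2).astype(float)
def sub(prof,th):
    for i in range(len(prof)-1):
        if prof[i]<th<=prof[i+1]: return i+(th-prof[i])/(prof[i+1]-prof[i])
inn=[];out=[]
for r in range(150,300,10):
    a=sub(g[r,225:270],140);b=sub(g[r,285:235:-1],140)
    inn.append(wplane(T,r,225+a,14)[:2]);out.append(wplane(T,r,285-b,14)[:2])
inn=np.array(inn);out=np.array(out)
for n,a in (('in',inn),('out',out)):
    p=np.polyfit(a[:,1],a[:,0],1);print(n,p,np.abs(a[:,0]-np.polyval(p,a[:,1])).max())
st=[]
for c in range(202,262,6):
    a=sub(g[115:80:-1,c],140);b=sub(g[78:110,c],140); st.append([*wplane(T,115-a,c,14)[:2],*wplane(T,78+b,c,14)[:2]])
print(np.round(st,1))
pts=np.argwhere(g[235:290,145:205]>150)
cn=cv2.minEnclosingCircle((pts[:,::-1]+[145,235]).astype(np.float32));print(cn)
(c,r),ra=cn
print(wplane(T,r,c,21).round(1),wplane(T,r,c+ra,21)-wplane(T,r,c-ra,21))
E
```

```text
in [5.85534207e-02 6.24894251e+02] 0.3869511584139218
out [5.91574881e-02 6.38291661e+02] 0.3648290489214787
[[569.1  73.3 569.8  86. ]
 [575.5  72.6 576.2  85.8]
 [582.   72.1 582.6  85.1]
 [588.5  72.2 588.9  84.7]
 [594.9  71.3 595.3  85. ]
 [601.4  71.1 601.7  84.2]
 [607.8  71.1 608.1  83.9]
 [614.3  70.2 614.5  83.6]
 [620.8  70.  620.9  82.8]
 [627.2  69.6 627.2  82.9]]
((173.58407592773438, 262.2920227050781), 25.348674774169922)
[ 523.5 -123.8   21. ] [63.7186406  -0.10038481  0.        ]
```

Call:
{"fn": "jog_arm", "kwargs": {"gripper": [1, 1, 1, 1, 1], "xyz": [[-3.2, 2.4, 1.0], [-3.2, 2.4, 2.0], [-3.2, 2.4, 2.0], [-3.2, 2.4, 2.0], [-3.2, 2.4, 2.0]], "spin": [0, 0, 0, 0, 0.059]}}

```text
t: 2.0
ee_pos: [463.8, -120.7, 103.8]
eef_rot: [3.141, -0.001, -0.059]
ft_force: [0.4, -1.6, -0.2]
finger_gap: 0.143
```

Call:
{"fn": "jog_arm", "kwargs": {"gripper": [1, 1], "xyz": [[0, 0, 0], [0, 0, 0]], "spin": [0, 0]}}

```text
t: 2.2
ee_pos: [464.4, -120.4, 104.1]
eef_rot: [-3.141, 0.0, -0.061]
ft_force: [-0.0, 0.1, 0.3]
finger_gap: 0.003
```

```bash
cat >> h.py <<'E'
O=np.array([552.2,-55.7]);YAW=-0.059
def toplate(X):
    c,s=np.cos(YAW),np.sin(YAW);d=np.array(X)[:2]-O
    return np.array([c*d[0]+s*d[1],-s*d[0]+c*d[1]])
E
python3 - <<'E'
from h import *
s=ctrl.state();T=wpose(s)
im,d=snapshot('wrist'); cv2.imwrite('pics/w1.png',im)
im,d=snapshot('scene'); cv2.imwrite('pics/s1.png',cv2.resize(im[140:260,120:340],None,fx=3,fy=3))
print(s['t'],s['ee_pos'],s['eef_rot'],s['finger_gap'],s['ft_force'],toplate(s['ee_pos']))
E
```

```text
2.2 [ 464.40298019 -120.4049407   104.09991317] [-3.14123170e+00  2.06846629e-04 -6.07056742e-02] 0.002776220150145789 [-0.01501098  0.10709162  0.28564588] [-83.82887637 -69.76937383]
```

View pics/w1.png

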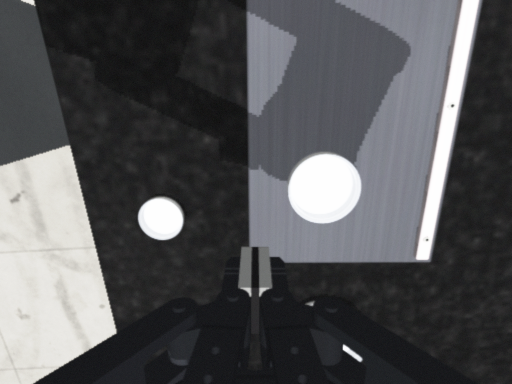

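View pics/s1.png

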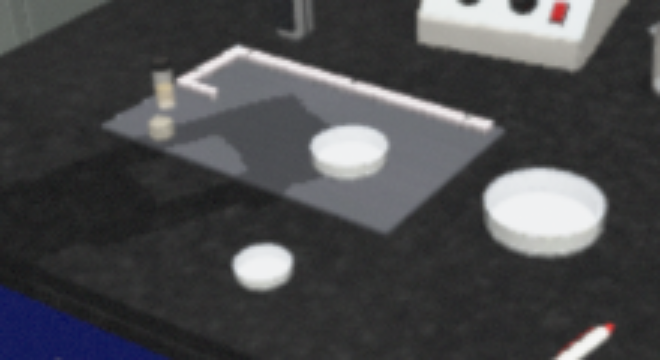

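The wrist view shows the shut fingertips at (255,250) and the dish at (325,187), with clear space to push. I'll measure both.

```bash
python3 - <<'E'
from h import *
s=ctrl.state();T=wpose(s)
im=cv2.imread('pics/w1.png');g=im.min(2)
pts=np.argwhere(g[140:235,280:375]>150)
(c,r),ra=cv2.minEnclosingCircle((pts[:,::-1]+[280,140]).astype(np.float32))
X=wplane(T,r,c,21);print(c,r,ra,X.round(1),toplate(X),np.linalg.norm(wplane(T,r,c+ra,21)-wplane(T,r,c-ra,21)))
m=mark_of('wrist','dish');print(m[:2])
for q in m[:2]: print(toplate(wplane(T,*q['centre'],6)))
print('tcp px',wproj(T,T[:3,3]), [wproj(T,(T@np.array([x,y,0,1]))[:3]).round(0) for x,y in ((-14,-11),(14,-11),(-14,11),(14,11))])
cv2.imwrite('pics/w1c.png',cv2.resize(im[225:300,200:320],None,fx=6,fy=6))
a=[wplane(T,row,430 if row>200 else 440,14) for row in (200,)]
def sub(prof,th):
    for i in range(len(prof)-1):
        if prof[i]<th<=prof[i+1]: return i+(th-prof[i])/(prof[i+1]-prof[i])
for r in range(20,250,30):
    a=sub(g[r,400:480].astype(float),170)
    print(r,toplate(wplane(T,r,400+a,14)).round(1))
E
```

```text
324.6650085449219 189.1339874267578 37.721832275390625 [ 528.  -123.5   21. ] [-20.19963587 -69.10566049] 65.42468443702408
[{'centre': [184.5, 322.4], 'p': 0.63}]
[-19.10803088 -69.42959911]
tcp px [253.37207575 231.22741002] [array([230., 215.]), array([276., 215.]), array([231., 247.]), array([276., 247.])]
20 [72.8 62.2]
50 [72.8 41.5]
80 [73.  19.7]
110 [72.9 -3.4]
140 [ 73.1 -27.9]
170 [ 73. -54.]
200 [ 73.2 -81.8]
230 [  73.2 -111.4]
```

View pics/w1c.png

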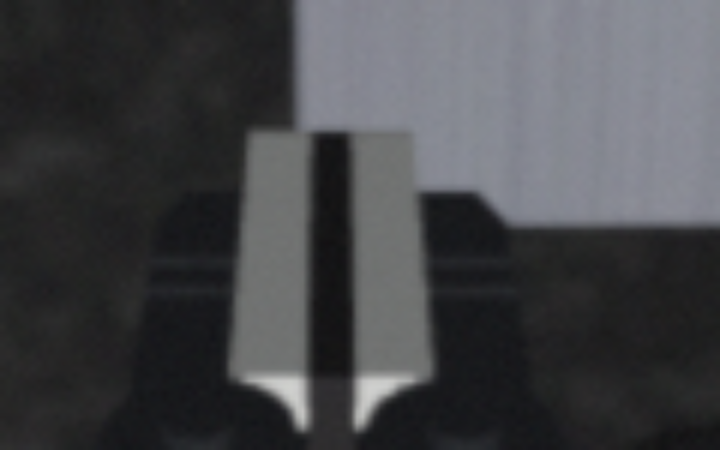

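```bash
python3 - <<'E'
from h import *
im,d=snapshot('wrist');p=camera_params('wrist');C=np.array(p['tool_from_camera'])
for c in (244,255,266,225,285):
  for r in (240,244,248,252,260,270,280,286,290,300):
    z=d[r,c]
    X=C@np.array([(c-p['cx'])/p['fx']*z,(r-p['cy'])/p['fy']*z,z,1]);print(c,r,round(float(z)),X[:3].round(1))
E
```

```text
244 240 315 [ -9.9  58.7 105.1]
244 244 317 [-10.  63. 105.]
244 248 154 [ -4.3 -10.8 -42.1]
244 252 150 [ -4.1 -11.  -46.3]
244 260 143 [ -3.9 -10.7 -53.2]
244 270 134 [ -3.6 -11.2 -62.2]
244 280 128 [ -3.4 -11.  -69.4]
244 286 125 [ -3.3 -10.5 -72.7]
244 290 121 [ -3.1 -11.6 -76.8]
244 300 115 [ -2.9 -11.7 -83. ]
255 240 309 [ 0.9 55.8 99.2]
255 244 309 [ 0.9 59.5 98.1]
255 248 152 [  1.  -11.4 -43.1]
255 252 150 [  1.  -10.9 -46.2]
255 260 143 [  1.  -10.9 -53.4]
255 270 135 [  1.  -10.8 -61.5]
255 280 128 [  1.  -11.1 -69.5]
255 286 123 [  1.  -11.4 -74. ]
255 290 123 [  1.  -10.  -74.6]
255 300 125 [  1.   -5.  -74.1]
266 240 310 [ 11.6  56.1 100. ]
266 244 310 [11.6 59.9 98.9]
266 248 153 [  6.3 -11.1 -42.5]
266 252 150 [  6.2 -10.8 -45.9]
266 260 144 [  6.  -10.4 -52.7]
266 270 135 [  5.7 -11.  -62. ]
266 280 127 [  5.4 -11.4 -70. ]
266 286 124 [  5.3 -10.9 -73.3]
266 290 121 [  5.2 -11.4 -76.6]
266 300 115 [  5.  -11.7 -82.9]
225 240 316 [-28.7  58.7 105.2]
225 244 317 [-28.8  63.  105. ]
225 248 318 [-29.   67.4 105. ]
225 252 321 [-29.3  72.7 106.5]
225 260 323 [-29.5  81.4 105.7]
225 270 142 [-12.3  -7.3 -55.9]
225 280 135 [-11.7  -6.8 -63. ]
225 286 131 [-11.3  -6.8 -67.2]
225 290 120 [-10.2 -12.2 -77.6]
225 300 114 [ -9.7 -12.  -83.4]
285 240 309 [30.  56.  99.7]
285 244 0 [   1.1  -83.9 -179.4]
285 248 312 [30.2 64.4 99.2]
285 252 315 [ 30.5  69.6 100.7]
285 260 318 [ 30.8  78.8 101.1]
285 270 327 [ 31.6  93.2 105.9]
285 280 136 [ 13.7  -6.5 -62.6]
285 286 131 [ 13.3  -6.7 -67.2]
285 290 120 [ 12.3 -11.8 -77.2]
285 300 114 [ 11.7 -11.9 -83.3]
```

```bash
python3 - <<'E'
from h import *
s=ctrl.state();T=wpose(s)
im,d=snapshot('scene')
for z in (0,-20,-42,-75): print(z,proj('scene',(T@np.array([0,0,z,1]))[:3]))
cv2.imwrite('pics/s2.png',cv2.resize(im[60:200,140:300],None,fx=5,fy=4))
im,d=snapshot('side')
for z in (0,-20,-42,-75): print(z,proj('side',(T@np.array([0,0,z,1]))[:3]))
cv2.imwrite('pics/d2.png',cv2.resize(im[80:260,160:360],None,fx=4,fy=3.3))
print(ctrl.state()['t'])
E
```

```text
0 (np.float64(219.37904604524815), np.float64(165.92984483255995))
-20 (np.float64(218.78193961719379), np.float64(157.6585630118676))
-42 (np.float64(218.10650593822731), np.float64(148.30227065353083))
-75 (np.float64(217.05489406599042), np.float64(133.73505490675115))
0 (np.float64(267.79251721483473), np.float64(187.58320847138359))
-20 (np.float64(267.87853161644273), np.float64(181.75441427885136))
-42 (np.float64(267.97526114707534), np.float64(175.19950584657423))
-75 (np.float64(268.12467591944954), np.float64(165.0743646933205))
2.5
```

View pics/s2.png

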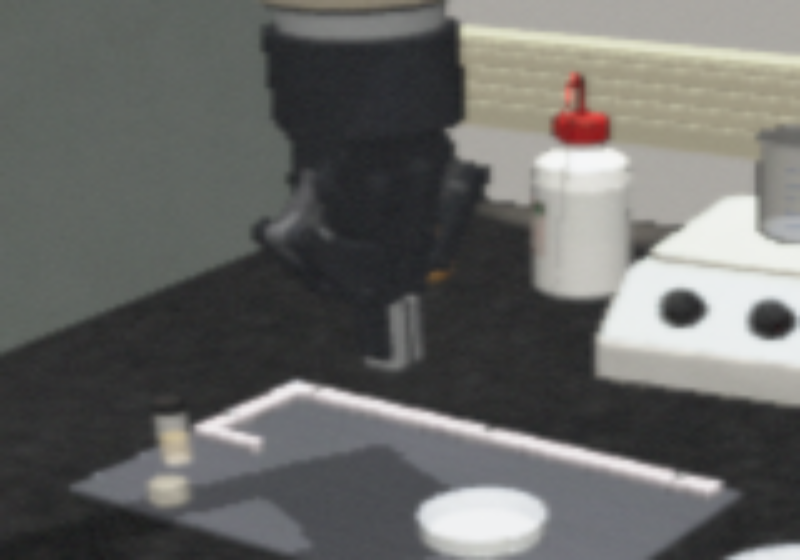

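View pics/d2.png

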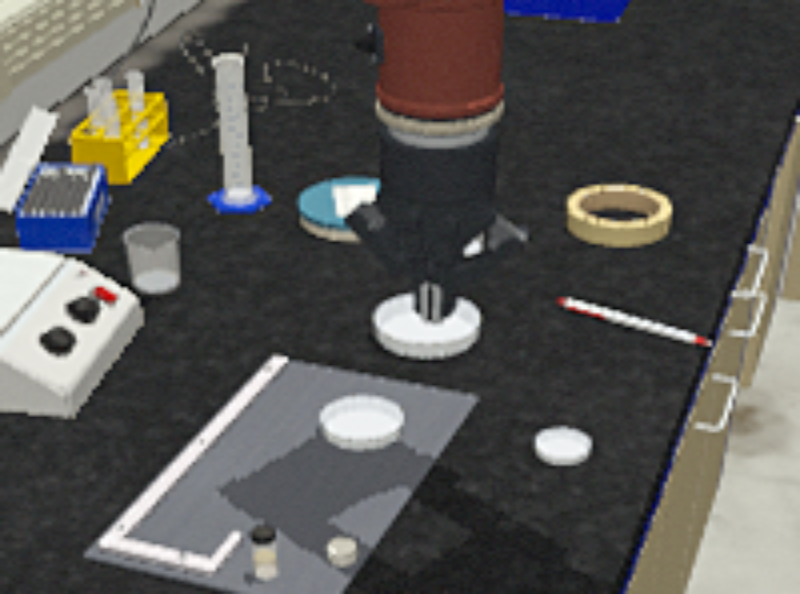

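Wrist depth and both outside views put the visible fingertips about 35–40 mm behind the nominal TCP. I'll go down to a height that is safe either way and check there.

Call:
{"fn": "jog_arm", "kwargs": {"gripper": [1, 1, 1, 1, 1], "xyz": [[0, 0, 2.5], [0, 0, 2.5], [0, 0, 2.5], [0, 0, 1.2], [0, 0, 0]], "spin": [0, 0, 0, 0, 0]}}

```text
t: 3.0
ee_pos: [463.8, -119.1, 15.7]
eef_rot: [-3.14, 0.003, -0.058]
ft_force: [0.1, 1.1, 0.5]
finger_gap: -0.001
```

```bash
python3 - <<'E'
from h import *
s=ctrl.state();T=wpose(s)
im,d=snapshot('scene')
for z in (0,-20,-42,-75): print(z,proj('scene',(T@np.array([0,0,z,1]))[:3]))
cv2.imwrite('pics/s3.png',cv2.resize(im[100:240,160:320],None,fx=5,fy=4))
im,d=snapshot('wrist');cv2.imwrite('pics/w3.png',im)
p=camera_params('wrist');C=np.array(p['tool_from_camera'])
for c,r in ((255,235),(255,240),(255,244),(255,248),(255,252),(300,200),(330,150)):
    z=d[r,c]
    X=C@np.array([(c-p['cx'])/p['fx']*z,(r-p['cy'])/p['fy']*z,z,1]);print(c,r,round(float(z)),X[:3].round(1))
E
```

```text
0 (np.float64(220.81014936114306), np.float64(201.0464432134451))
-20 (np.float64(220.30773094125462), np.float64(193.64814622348956))
-42 (np.float64(219.74035712094062), np.float64(185.2933569465751))
-75 (np.float64(218.85899137923155), np.float64(172.3149205361749))
255 235 210 [ 1.   8.  11.3]
255 240 211 [ 1.  11.4 10.8]
255 244 212 [ 1.  14.4 11. ]
255 248 153 [  1.  -11.1 -42.6]
255 252 149 [  1.  -11.1 -46.5]
300 200 203 [ 29.6 -16.3  11.6]
330 150 192 [ 46.3 -48.1  11.7]
```

View pics/s3.png

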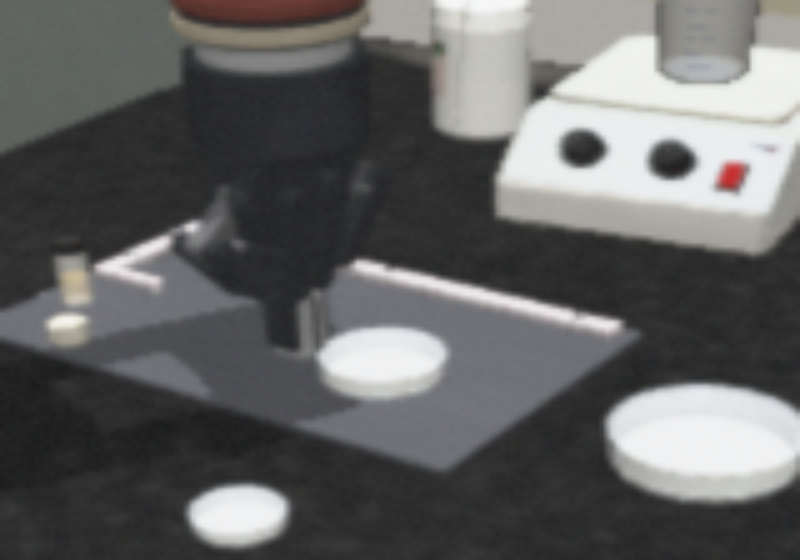

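View pics/w3.png

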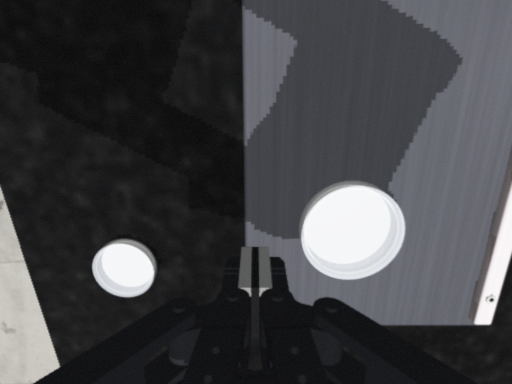

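The visible tips are still about 38 mm higher than the TCP would suggest. I'll lower carefully while watching the force, to feel whether anything touches the plate at nominal TCP height (z = 6).

Call:
{"fn": "jog_arm", "kwargs": {"gripper": [1, 1, 1, 1, 1], "xyz": [[0, 0, 0.5], [0, 0, 0.3], [0, 0, 0.1], [0, 0, 0.1], [0, 0, 0.1]], "spin": [0, 0, 0, 0, 0]}}

```text
t: 3.6
ee_pos: [465.1, -120.1, 6.4]
eef_rot: [3.141, -0.0, -0.059]
ft_force: [0.0, -0.4, -0.8]
finger_gap: 0.002
```

Call:
{"fn": "jog_arm", "kwargs": {"gripper": [1, 1, 1, 1], "xyz": [[0, 0, 0.1], [0, 0, 0.1], [0, 0, 0.1], [0, 0, 0]], "spin": [0, 0, 0, 0]}}

```text
t: 4.0
ee_pos: [464.9, -120.0, 3.1]
eef_rot: [-3.142, 0.0, -0.059]
ft_force: [0.3, -0.2, -0.1]
finger_gap: 0.0
```

No contact at TCP z = 3, below the plate's face, so the real tips do sit well behind the nominal TCP. I'll go on down slowly to feel the plate and get the true offset.

Call:
{"fn": "jog_arm", "kwargs": {"gripper": [1, 1, 1, 1, 1], "xyz": [[0, 0, 0.6], [0, 0, 0.6], [0, 0, 0.5], [0, 0, 0.4], [0, 0, 0]], "spin": [0, 0, 0, 0, 0]}}

```text
t: 4.5
ee_pos: [464.2, -119.7, -18.6]
eef_rot: [-3.141, 0.002, -0.059]
ft_force: [0.2, -0.3, -0.5]
finger_gap: -0.003
```

Call:
{"fn": "jog_arm", "kwargs": {"gripper": [1, 1, 1, 1, 1], "xyz": [[0, 0, 0.2], [0, 0, 0.2], [0, 0, 0.1], [0, 0, 0.1], [0, 0, 0]], "spin": [0, 0, 0, 0, 0]}}

```text
t: 5.0
ee_pos: [464.9, -120.0, -23.8]
eef_rot: [-3.142, 0.0, -0.059]
ft_force: [0.9, 0.5, 0.1]
finger_gap: 0.003
```

Call:
{"fn": "jog_arm", "kwargs": {"gripper": [1, 1, 1, 1], "xyz": [[0, 0, 0.1], [0, 0, 0.1], [0, 0, 0.1], [0, 0, 0]], "spin": [0, 0, 0, 0]}}

```text
t: 5.4
ee_pos: [464.9, -120.0, -26.9]
eef_rot: [-3.142, 0.0, -0.059]
ft_force: [-0.3, 0.5, -0.3]
finger_gap: 0.004
```

```bash
python3 - <<'E'
from h import *
s=ctrl.state();T=wpose(s);print(s['ee_pos'],s['ft_force'])
im,d=snapshot('scene')
for z in (0,-36,-39,-42): print(z,proj('scene',(T@np.array([0,0,z,1]))[:3]))
cv2.imwrite('pics/s4.png',cv2.resize(im[140:240,180:290],None,fx=7,fy=5.9))
im,d=snapshot('wrist');cv2.imwrite('pics/w4.png',im)
E
```

```text
[ 464.86044035 -119.95888479  -26.85852797] [-0.28976108  0.46297305 -0.25319286]
0 (np.float64(222.46497138164267), np.float64(216.0534633696851))
-36 (np.float64(221.56727145185351), np.float64(203.31043528942985))
-39 (np.float64(221.49066090723377), np.float64(202.22293345397566))
-42 (np.float64(221.4137658916606), np.float64(201.13139349706415))
```

View pics/s4.png

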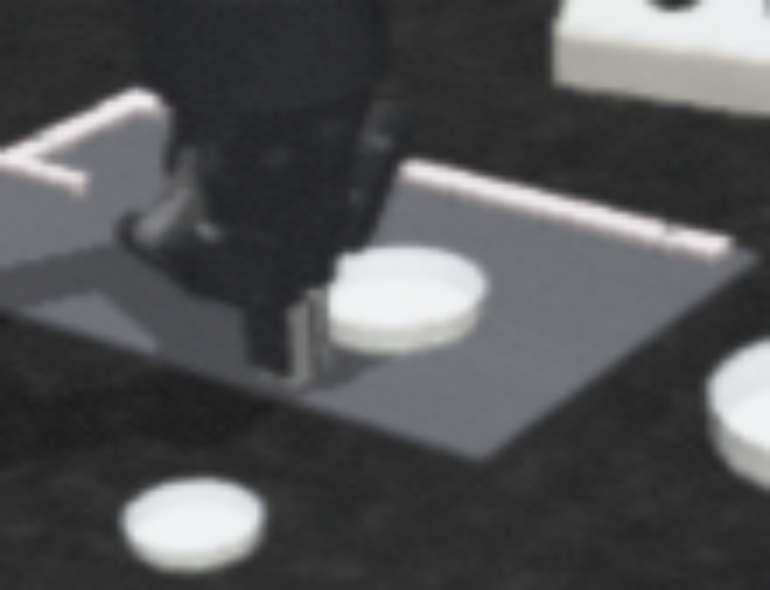

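View pics/w4.png

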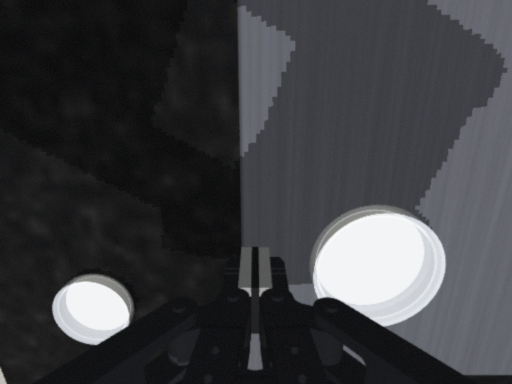

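The tip is now close above the plate (scene ~(222,205)). I'll lower it 2 mm more, then push in plate +x.

Call:
{"fn": "jog_arm", "kwargs": {"gripper": [1, 1, 1, 1, 1], "xyz": [[0, 0, 0.1], [0, 0, 0.1], [0.4, 0, 0], [0.4, 0, 0], [0.4, 0, 0]], "spin": [0, 0, 0, 0, 0]}}

```text
t: 6.0
ee_pos: [477.5, -120.8, -28.6]
eef_rot: [3.142, -0.0, -0.059]
ft_force: [0.9, -0.1, -1.4]
finger_gap: 0.004
```

Call:
{"fn": "jog_arm", "kwargs": {"gripper": [1, 1, 1, 1, 1], "xyz": [[0.4, 0, 0], [0.4, 0, 0], [0.4, 0, 0], [0.4, 0, 0], [0.4, 0, 0]], "spin": [0, 0, 0, 0, 0]}}

```text
t: 6.5
ee_pos: [497.3, -121.9, -28.7]
eef_rot: [3.142, 0.0, -0.059]
ft_force: [-0.8, -0.2, 0.1]
finger_gap: -0.003
```

```bash
cat > look.py <<'E'
from h import *
import sys
n=sys.argv[1]
s=ctrl.state();T=wpose(s);print(s['t'],s['ee_pos'].round(1),s['eef_rot'].round(3),s['ft_force'].round(1),'plate',toplate(s['ee_pos']).round(1))
im,d=snapshot('wrist');cv2.imwrite(f'pics/w{n}.png',im)
im2,d=snapshot('scene')
c=im2[130:240,150:300]
cv2.imwrite(f'pics/s{n}.png',cv2.resize(c,None,fx=5,fy=5,interpolation=cv2.INTER_CUBIC))
E
python3 look.py 5
```

```text
6.5 [ 497.3 -121.9  -28.7] [ 3.142  0.    -0.059] [-0.8 -0.2  0.1] plate [-50.9 -69.3]
```

View pics/s5.png

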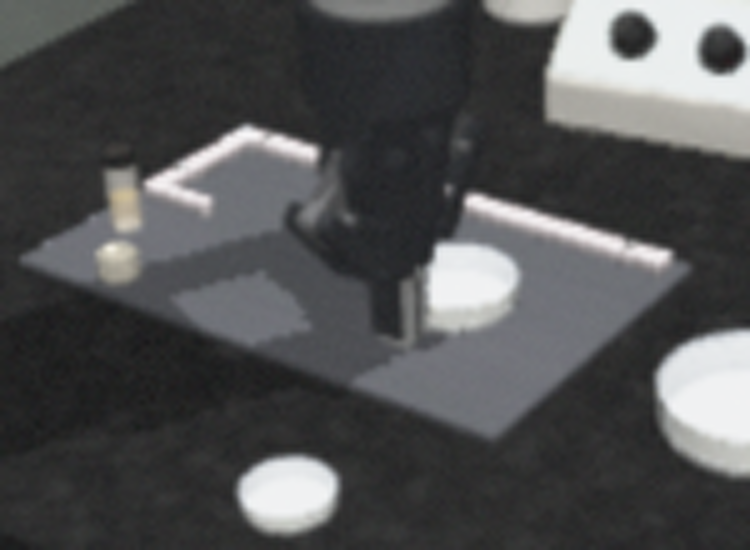

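View pics/w5.png

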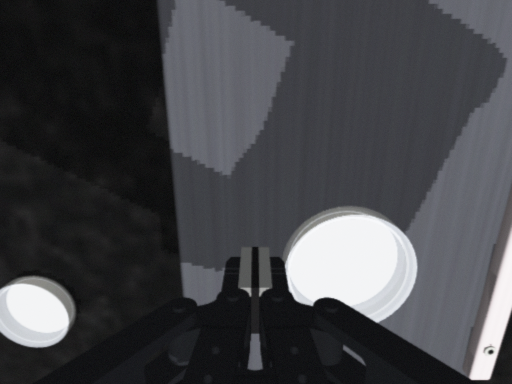

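```bash
python3 - <<'E'
from h import *
s=ctrl.state()
im,d=snapshot('wrist');p=camera_params('wrist');C=np.array(p['tool_from_camera'])
for r in range(244,300,4):
  o=[]
  for c in (262,268,274,280,284,288,292):
    z=float(d[r,c]);X=C@np.array([(c-p['cx'])/p['fx']*z,(r-p['cy'])/p['fy']*z,z,1]);o.append('%d,%d,%d'%(X[0],X[1],X[2]+28.7*0) if z else '-')
  print(r,o)
cv2.imwrite('pics/w5c.png',cv2.resize(im[190:330,200:430],None,fx=3.4,fy=3.4,interpolation=cv2.INTER_CUBIC))
E
```

```text
244 ['4,-8,-33', '7,-8,-34', '10,-8,-33', '13,-9,-34', '15,-8,-33', '16,-12,-40', '18,-15,-46']
248 ['4,-11,-42', '7,-11,-42', '10,-6,-34', '13,-6,-34', '15,-6,-34', '16,-11,-42', '17,-14,-49']
252 ['4,-10,-46', '7,-10,-45', '10,-4,-33', '13,-4,-35', '15,-7,-40', '16,-11,-46', '17,-12,-49']
256 ['4,-10,-49', '6,-10,-49', '10,-2,-35', '13,-1,-33', '15,-5,-41', '16,-10,-49', '18,-10,-49']
260 ['4,-10,-53', '6,-10,-52', '9,-6,-46', '12,-6,-45', '14,-5,-44', '16,-8,-49', '18,-8,-48']
264 ['4,-10,-56', '6,-10,-57', '9,-6,-49', '12,-7,-50', '14,-4,-46', '16,-5,-48', '18,-6,-49']
268 ['4,-10,-59', '6,-10,-60', '9,-6,-52', '12,-6,-53', '14,-6,-53', '16,-4,-49', '18,-4,-48']
272 ['3,-11,-63', '6,-10,-62', '9,-6,-56', '12,-6,-57', '13,-6,-56', '16,-1,-48', '18,-1,-48']
276 ['3,-10,-66', '6,-11,-66', '9,-7,-60', '11,-7,-60', '13,-7,-60', '16,0,-49', '18,0,-49']
280 ['3,-11,-69', '6,-11,-69', '9,-7,-63', '11,-6,-63', '13,-6,-63', '16,2,-49', '18,1,-50']
284 ['3,-10,-71', '6,-11,-72', '8,-7,-67', '11,-6,-64', '12,-7,-66', '16,4,-49', '18,4,-49']
288 ['3,-10,-73', '6,-10,-73', '8,-11,-76', '10,-11,-75', '12,-6,-68', '14,-7,-69', '18,7,-48']
292 ['3,-9,-74', '5,-11,-77', '7,-13,-80', '10,-13,-80', '11,-11,-78', '13,-11,-78', '18,8,-49']
296 ['3,-11,-80', '5,-12,-81', '7,-13,-83', '9,-13,-82', '11,-11,-80', '13,-11,-80', '14,-11,-80']
```

View pics/w5c.png

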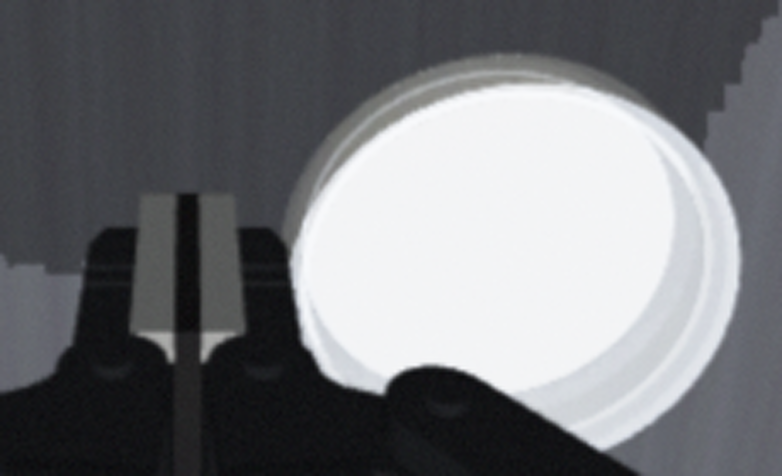

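The finger backs (x ±14 mm) end near tool z −42, about 8 mm above the plate, and the dish is being pushed upright. That contact is too high to press against the rail safely. I'll back off 3 mm, lower 5 mm and go on.

Call:
{"fn": "jog_arm", "kwargs": {"gripper": [1, 1, 1, 1, 1], "xyz": [[-0.4, 0, 0], [0, 0, 0.2], [0, 0, 0.2], [0, 0, 0.1], [0, 0, 0]], "spin": [0, 0, 0, 0, 0]}}

```text
t: 7.15
ee_pos: [492.5, -121.5, -31.1]
eef_rot: [-3.141, 0.002, -0.059]
ft_force: [-13.0, 4.1, 30.5]
finger_gap: 0.003
```

Call:
{"fn": "jog_arm", "kwargs": {"gripper": [1, 1, 1, 1, 1], "xyz": [[0.2, 0, 0], [0.4, 0, 0], [0.4, 0, 0], [0.4, 0, 0], [0.4, 0, 0]], "spin": [0, 0, 0, 0, 0]}}

```text
t: 7.65
ee_pos: [507.3, -122.9, -31.1]
eef_rot: [3.142, 0.009, -0.058]
ft_force: [-23.2, 1.1, 41.3]
finger_gap: -0.001
```

Call:
{"fn": "jog_arm", "kwargs": {"gripper": [1, 1, 1, 1, 1], "xyz": [[0.4, 0, 0], [0.4, 0, 0], [0.4, 0, 0], [0.4, 0, 0], [0.4, 0, 0]], "spin": [0, 0, 0, 0, 0]}}

```text
t: 8.15
ee_pos: [527.5, -124.2, -31.1]
eef_rot: [3.141, 0.008, -0.058]
ft_force: [-23.6, 2.4, 37.2]
finger_gap: 0.002
```

```bash
python3 look.py 6
```

```text
8.15 [ 527.5 -124.2  -31.1] [ 3.141  0.008 -0.058] [-23.6   2.4  37.2] plate [-20.6 -69.9]
```

View pics/s6.png

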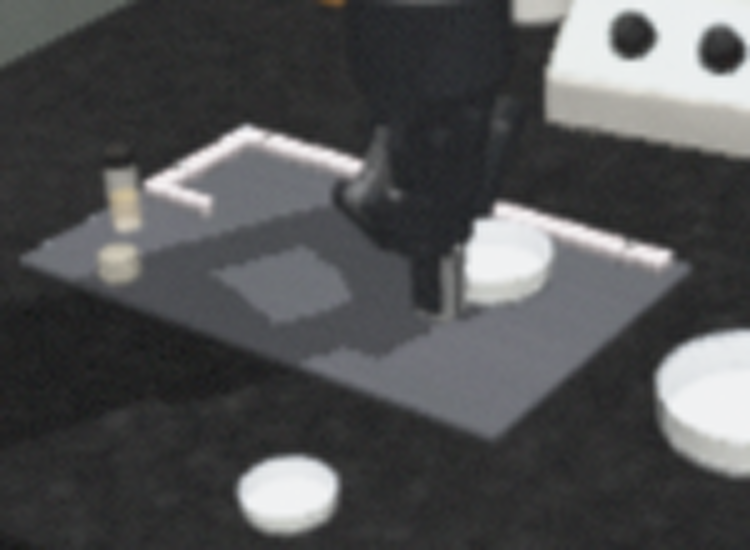

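View pics/w6.png

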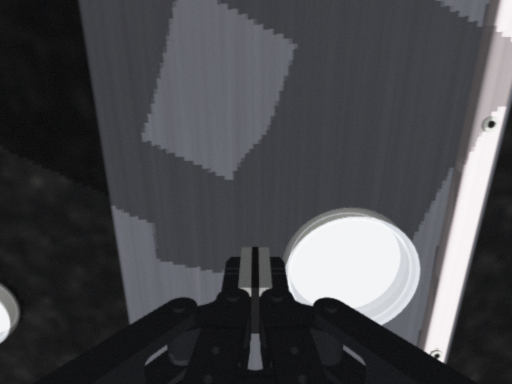

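The fingertips were riding on the plate (37 N on the wrist sensor), so the tip offset is really about 37 mm. I'll raise 4 mm so they clear the plate, then go on.

Call:
{"fn": "jog_arm", "kwargs": {"gripper": [1, 1, 1], "xyz": [[0, 0, -0.2], [0, 0, -0.2], [0, 0, 0]], "spin": [0, 0, 0]}}

```text
t: 8.55
ee_pos: [530.9, -123.9, -29.6]
eef_rot: [3.142, -0.0, -0.059]
ft_force: [-0.6, 0.2, -0.1]
finger_gap: -0.0
```

```bash
cat > meas.py <<'E'
# rail inner edge & dish in the newest wrist image, tool coordinates from depth
from h import *
s=ctrl.state();im,d=snapshot('wrist');p=camera_params('wrist');C=np.array(p['tool_from_camera']);T=wpose(s)
v,u=np.mgrid[0:384,0:512];z=d
X=np.stack([(u-p['cx'])/p['fx']*z,(v-p['cy'])/p['fy']*z,z,np.ones_like(z)],-1)@C.T
W=X@T.T
import sys
np.save('W.npy',W);cv2.imwrite('pics/wm_%s.png'%sys.argv[1],im)
print(s['t'],s['ee_pos'].round(1),s['ft_force'].round(1))
g=im.min(2).astype(float)
for r in (60,100,140,180,220,260,300):
    h=[(c,round(float(W[r,c,0]-s['ee_pos'][0]),1),round(float(W[r,c,2]),1)) for c in range(380,512,12) if d[r,c]>0]
    print(r,h)
E
python3 meas.py 6
```

```text
8.55 [ 530.9 -123.9  -29.6] [-0.6  0.2 -0.1]
60 [(380, 58.6, 5.8), (392, 63.2, 6.7), (404, 68.4, 6.1), (416, 74.0, 4.8), (428, 78.3, 6.0), (440, 83.2, 6.1), (452, 88.0, 6.5), (464, 92.5, 7.2), (476, 93.5, 13.4), (488, 98.4, 13.1), (500, 102.2, 14.4)]
100 [(380, 59.7, 5.6), (392, 64.3, 6.9), (404, 70.1, 5.4), (416, 75.5, 5.0), (428, 80.2, 6.0), (440, 86.1, 4.6), (452, 90.4, 6.2), (464, 91.1, 13.3), (476, 95.3, 14.5), (488, 99.9, 14.7), (500, 115.3, 0.3)]
140 [(380, 61.1, 5.0), (392, 66.0, 6.1), (404, 71.3, 6.3), (416, 77.2, 5.2), (428, 82.4, 5.6), (440, 87.7, 5.8), (452, 91.1, 9.0), (464, 93.3, 13.7), (476, 98.4, 13.8), (488, 109.4, 5.5), (500, 118.7, 0.2)]
180 [(380, 61.8, 6.2), (392, 68.0, 4.8), (404, 73.4, 5.5), (416, 79.1, 5.3), (428, 84.0, 6.6), (440, 90.3, 5.3), (452, 90.6, 13.8), (464, 95.4, 14.6), (476, 108.0, 4.2), (488, 116.6, 0.2), (500, 122.9, -0.5)]
220 [(380, 57.1, 21.6), (392, 69.1, 6.0), (404, 75.3, 5.3), (416, 81.1, 5.4), (428, 87.2, 5.1), (440, 89.1, 11.6), (452, 93.0, 14.3), (464, 98.7, 14.0), (476, 115.0, -0.8), (488, 120.8, -0.4), (500, 127.1, -0.7)]
260 [(380, 58.7, 20.8), (392, 64.2, 20.8), (404, 69.4, 21.4), (416, 74.9, 21.3), (428, 87.1, 9.6), (440, 90.4, 13.9), (452, 96.6, 13.2), (464, 111.4, 0.5), (476, 118.7, -0.8), (488, 124.7, -0.2), (500, 131.2, -0.3)]
300 [(380, 59.9, 21.5), (392, 65.9, 20.8), (404, 71.2, 21.6), (416, 85.4, 6.4), (428, 86.8, 14.8), (440, 93.7, 13.3), (452, 109.2, -0.4), (476, 122.4, -0.2), (488, 128.7, 0.3), (500, 136.0, -0.3)]
```

The gap from dish to rail is about 11 mm. I'll advance 8 mm and then creep.

Call:
{"fn": "jog_arm", "kwargs": {"gripper": [1, 1, 1, 1], "xyz": [[0.3, 0, 0], [0.3, 0, 0], [0.2, 0, 0], [0, 0, 0]], "spin": [0, 0, 0, 0]}}

```text
t: 9.0
ee_pos: [539.3, -124.4, -29.8]
eef_rot: [-3.142, -0.0, -0.059]
ft_force: [1.0, 1.0, -0.5]
finger_gap: -0.005
```

Call:
{"fn": "jog_arm", "kwargs": {"gripper": [1, 1, 1], "xyz": [[0.1, 0, 0], [0.1, 0, 0], [0, 0, 0]], "spin": [0, 0, 0]}}

```text
t: 9.3
ee_pos: [541.0, -124.5, -29.7]
eef_rot: [3.142, -0.0, -0.059]
ft_force: [0.4, 1.1, 0.5]
finger_gap: 0.001
```

```bash
python3 meas.py 7 | grep -E "^(9|10|220|260|300)"; python3 look.py 7
```

```text
9.3 [ 541.  -124.5  -29.7] [0.4 1.1 0.5]
100 [(380, 59.8, 5.1), (392, 64.3, 6.9), (404, 69.7, 6.3), (416, 74.8, 6.4), (428, 80.3, 5.6), (440, 82.4, 11.2), (452, 86.0, 13.6), (464, 90.8, 13.7), (476, 104.0, 1.1), (488, 109.1, 1.4), (500, 115.8, -0.5)]
220 [(380, 57.0, 21.7), (392, 68.9, 6.4), (404, 75.1, 5.6), (416, 78.4, 10.6), (428, 81.8, 14.6), (440, 87.8, 13.7), (452, 102.9, -1.2), (464, 108.5, -0.5), (476, 115.0, -0.9), (488, 120.3, 0.1), (500, 126.3, 0.2)]
260 [(380, 58.9, 20.2), (392, 63.7, 21.9), (404, 69.4, 21.3), (416, 75.1, 20.8), (428, 85.0, 13.2), (440, 94.9, 6.6), (452, 105.1, 0.5), (464, 111.5, 0.4), (476, 118.2, -0.2), (488, 124.9, -0.6), (500, 130.7, 0.1)]
300 [(380, 60.2, 20.6), (392, 66.1, 20.4), (404, 71.4, 21.1), (416, 81.0, 14.3), (428, 87.3, 13.7), (440, 102.4, -0.3), (452, 109.0, -0.1), (464, 115.5, 0.1), (476, 122.1, 0.2), (488, 128.9, 0.0), (500, 136.6, -1.1)]
9.35 [ 540.9 -124.5  -29.7] [ 3.142 -0.    -0.059] [-0.4 -0.1 -0.5] plate [ -7.2 -69.3]
```

View pics/w7.png

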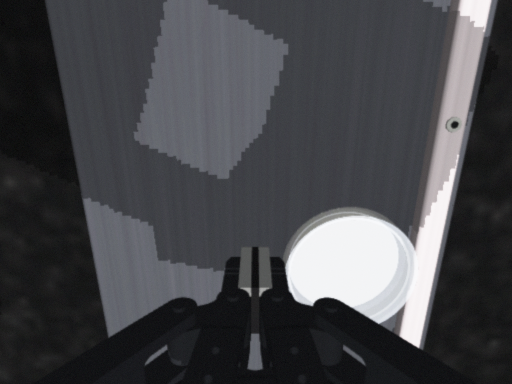

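Only 1–2 mm remain at col 416. I'll creep in 1 mm steps until the force rises.

Call:
{"fn": "jog_arm", "kwargs": {"gripper": [1, 1], "xyz": [[0.1, 0, 0], [0, 0, 0]], "spin": [0, 0]}}

```text
t: 9.65
ee_pos: [541.9, -124.5, -29.7]
eef_rot: [3.142, -0.0, -0.059]
ft_force: [-0.4, -0.1, 0.5]
finger_gap: -0.001
```

Call:
{"fn": "jog_arm", "kwargs": {"gripper": [1, 1], "xyz": [[0.1, 0, 0], [0, 0, 0]], "spin": [0, 0]}}

```text
t: 9.85
ee_pos: [542.2, -124.5, -29.8]
eef_rot: [-3.141, 0.001, -0.059]
ft_force: [-3.9, 0.7, 2.3]
finger_gap: 0.002
```

Call:
{"fn": "jog_arm", "kwargs": {"gripper": [1, 1], "xyz": [[0.05, 0, 0], [0, 0, 0]], "spin": [0, 0]}}

```text
t: 10.05
ee_pos: [542.3, -124.5, -29.9]
eef_rot: [-3.141, 0.002, -0.059]
ft_force: [-5.1, 0.0, 4.7]
finger_gap: -0.003
```

The rail is felt at 4–5 N. There TCP plate x = −5.9, so the dish centre is at about +39.4, as it should be. Now I retreat and go round to the dish's −y side, with the tip tilted slightly towards the rail.

Call:
{"fn": "jog_arm", "kwargs": {"gripper": [1, 1, 1, 1, 1], "xyz": [[-1.3, 0, 0], [0, 2.8, -0.1], [0, 2.8, 0], [2.5, 0, 0], [2.6, 0, 0]], "spin": [0, 0, 0, 0, 0.14]}}

```text
t: 10.55
ee_pos: [578.7, -184.1, -28.5]
eef_rot: [3.142, -0.001, -0.203]
ft_force: [-0.3, -0.9, 1.5]
finger_gap: 0.001
```

Call:
{"fn": "jog_arm", "kwargs": {"gripper": [1, 1], "xyz": [[0, 0, 0], [0, 0, 0]], "spin": [0, 0]}}

```text
t: 10.75
ee_pos: [578.2, -182.7, -28.9]
eef_rot: [-3.142, -0.0, -0.197]
ft_force: [-0.5, -0.5, -0.1]
finger_gap: -0.004
```

```bash
python3 look.py 8
```

```text
10.75 [ 578.2 -182.7  -28.9] [-3.142 -0.    -0.197] [-0.5 -0.5 -0.1] plate [  33.4 -125.2]
```

View pics/w8.png

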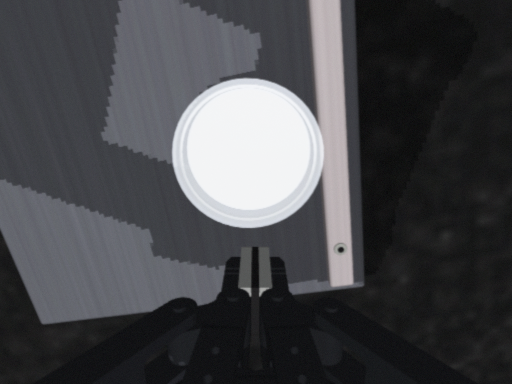

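View pics/s8.png

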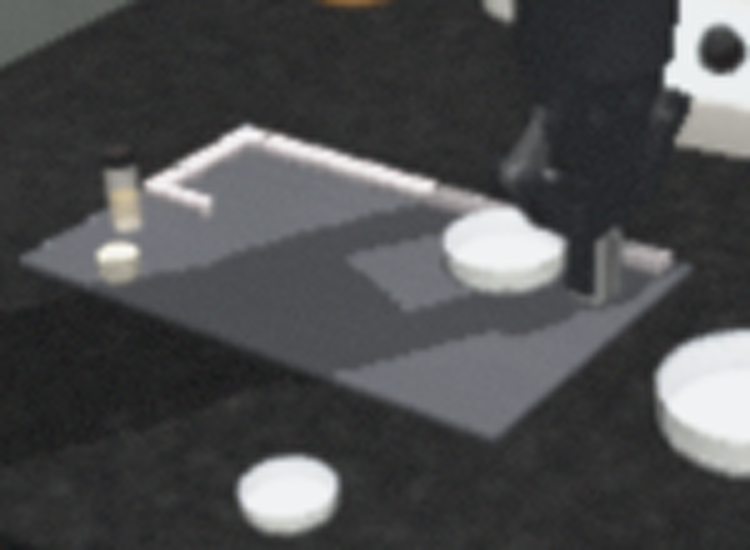

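The dish is against the rail (col ~323), with the finger in line behind it. Sliding along plate +y, a step of 1 cm is [−0.14, −0.99] in the tilted tool axes.

Call:
{"fn": "jog_arm", "kwargs": {"gripper": [1, 1, 1, 1, 1], "xyz": [[-0.07, -0.5, 0], [-0.07, -0.5, 0], [-0.07, -0.5, 0], [-0.07, -0.5, 0], [-0.07, -0.5, 0]], "spin": [0, 0, 0, 0, 0]}}

```text
t: 11.35
ee_pos: [579.4, -157.0, -28.7]
eef_rot: [3.142, 0.0, -0.199]
ft_force: [-0.9, -0.8, -0.6]
finger_gap: 0.003
```

Call:
{"fn": "jog_arm", "kwargs": {"gripper": [1, 1, 1, 1, 1], "xyz": [[-0.07, -0.5, 0], [-0.07, -0.5, 0], [-0.07, -0.5, 0], [-0.07, -0.5, 0], [-0.07, -0.5, 0]], "spin": [0, 0, 0, 0, 0]}}

```text
t: 11.85
ee_pos: [581.1, -132.0, -28.7]
eef_rot: [3.142, -0.0, -0.199]
ft_force: [0.1, -1.0, -0.0]
finger_gap: -0.003
```

```bash
python3 look.py 9
```

```text
11.85 [ 581.1 -132.   -28.7] [ 3.142 -0.    -0.199] [ 0.1 -1.  -0. ] plate [ 33.3 -74.5]
```

View pics/w9.png

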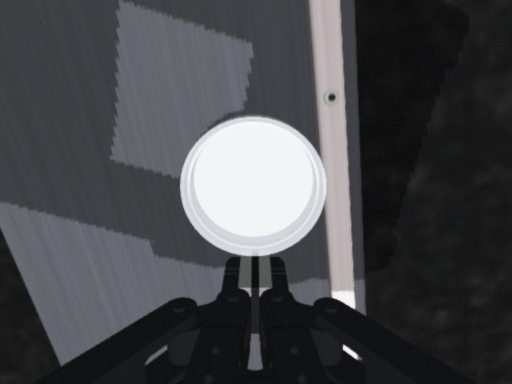

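The dish is sliding along the rail, in contact with the tip. I'll continue.

Call:
{"fn": "jog_arm", "kwargs": {"gripper": [1, 1, 1, 1, 1], "xyz": [[-0.07, -0.5, 0], [-0.07, -0.5, 0], [-0.07, -0.5, 0], [-0.07, -0.5, 0], [-0.07, -0.5, 0]], "spin": [0, 0, 0, 0, 0]}}

```text
t: 12.45
ee_pos: [582.6, -106.7, -28.7]
eef_rot: [3.142, -0.0, -0.199]
ft_force: [0.3, -0.4, 0.4]
finger_gap: 0.0
```

Call:
{"fn": "jog_arm", "kwargs": {"gripper": [1, 1, 1, 1, 1], "xyz": [[-0.07, -0.5, 0], [-0.07, -0.5, 0], [-0.07, -0.5, 0], [-0.07, -0.5, 0], [-0.07, -0.5, 0]], "spin": [0, 0, 0, 0, 0]}}

```text
t: 12.95
ee_pos: [584.1, -81.6, -28.7]
eef_rot: [3.142, -0.0, -0.199]
ft_force: [-0.5, -0.5, -0.4]
finger_gap: 0.001
```

```bash
python3 look.py 10
```

```text
12.95 [584.1 -81.6 -28.7] [ 3.142 -0.    -0.199] [-0.5 -0.5 -0.4] plate [ 33.3 -23.9]
```

View pics/w10.png

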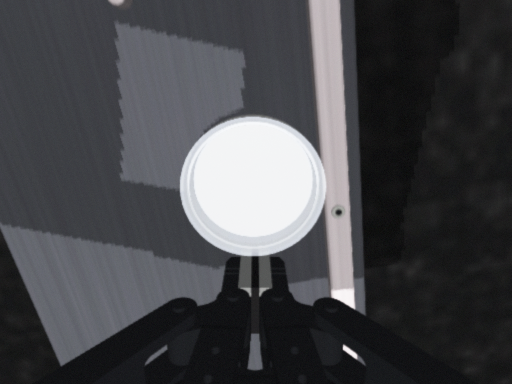

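The dish holds the same place between tip and rail. Another 65 mm, then look.

Call:
{"fn": "jog_arm", "kwargs": {"gripper": [1, 1, 1, 1, 1], "xyz": [[-0.07, -0.5, 0], [-0.07, -0.5, 0], [-0.07, -0.5, 0], [-0.07, -0.5, 0], [-0.07, -0.5, 0]], "spin": [0, 0, 0, 0, 0]}}

```text
t: 13.55
ee_pos: [585.5, -56.3, -28.7]
eef_rot: [-3.142, 0.0, -0.199]
ft_force: [-0.6, -0.6, -0.4]
finger_gap: -0.002
```

Call:
{"fn": "jog_arm", "kwargs": {"gripper": [1, 1, 1, 1, 1], "xyz": [[-0.07, -0.5, 0], [-0.07, -0.5, 0], [-0.07, -0.5, 0], [-0.07, -0.5, 0], [-0.07, -0.5, 0]], "spin": [0, 0, 0, 0, 0]}}

```text
t: 14.05
ee_pos: [587.0, -31.1, -28.7]
eef_rot: [-3.142, 0.0, -0.199]
ft_force: [-0.5, -0.1, 0.6]
finger_gap: -0.002
```

Call:
{"fn": "jog_arm", "kwargs": {"gripper": [1, 1, 1, 1, 1], "xyz": [[-0.042, -0.3, 0], [-0.042, -0.3, 0], [-0.042, -0.3, 0], [-0.042, -0.3, 0], [-0.042, -0.3, 0]], "spin": [0, 0, 0, 0, 0]}}

```text
t: 14.55
ee_pos: [588.0, -16.3, -28.7]
eef_rot: [3.142, -0.0, -0.199]
ft_force: [-0.4, 0.4, -0.5]
finger_gap: -0.0
```

```bash
python3 look.py 11
```

```text
14.55 [588.  -16.3 -28.7] [ 3.142 -0.    -0.199] [-0.4  0.4 -0.5] plate [33.4 41.4]
```

View pics/w11.png

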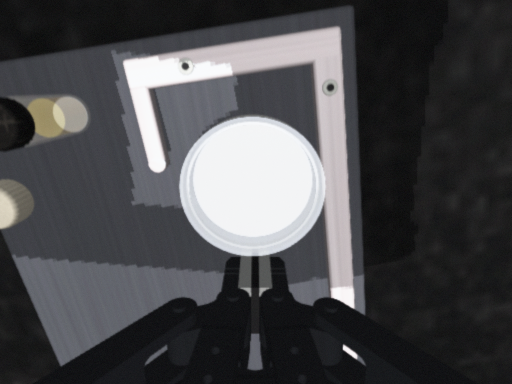

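View pics/s11.png

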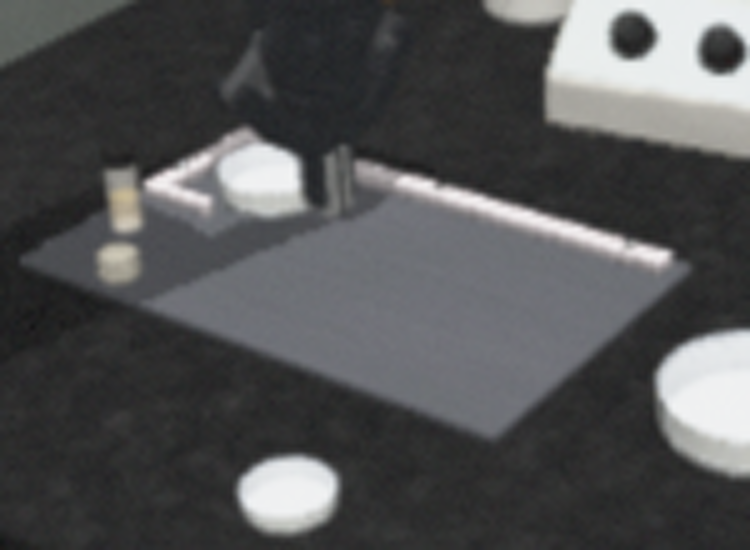

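The dish enters the pocket between the lip nose (157,165) and the rail, and about 16 mm remain. I'll go slower, then creep until the stop is felt.

Call:
{"fn": "jog_arm", "kwargs": {"gripper": [1, 1, 1, 1, 1], "xyz": [[-0.042, -0.3, 0], [-0.042, -0.3, 0], [-0.042, -0.3, 0], [-0.042, -0.3, 0], [0, 0, 0]], "spin": [0, 0, 0, 0, 0]}}

```text
t: 15.15
ee_pos: [588.7, -3.9, -28.7]
eef_rot: [-3.141, -0.0, -0.199]
ft_force: [0.3, -0.3, 0.3]
finger_gap: -0.001
```

Call:
{"fn": "jog_arm", "kwargs": {"gripper": [1, 1, 1], "xyz": [[-0.014, -0.1, 0], [-0.014, -0.1, 0], [0, 0, 0]], "spin": [0, 0, 0]}}

```text
t: 15.45
ee_pos: [588.8, -2.3, -28.7]
eef_rot: [-3.142, -0.0, -0.199]
ft_force: [0.1, 0.3, 0.5]
finger_gap: -0.006
```

```bash
python3 look.py 12
```

```text
15.45 [588.8  -2.3 -28.7] [-3.142 -0.    -0.199] [0.1 0.3 0.5] plate [33.4 55.5]
```

View pics/w12.png

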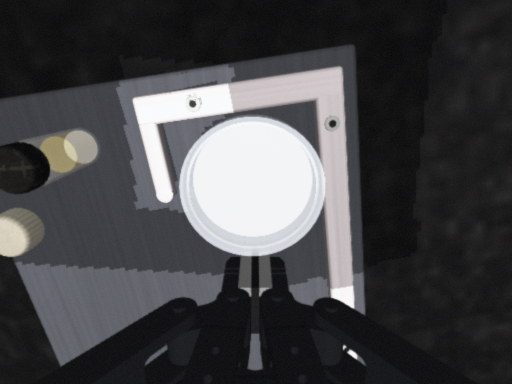

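A small gap to the stop remains (row ~112–117). I'll creep 1 mm at a time.

Call:
{"fn": "jog_arm", "kwargs": {"gripper": [1, 1], "xyz": [[-0.014, -0.1, 0], [0, 0, 0]], "spin": [0, 0]}}

```text
t: 15.75
ee_pos: [588.9, -1.3, -28.7]
eef_rot: [-3.142, 0.0, -0.199]
ft_force: [1.0, 0.8, -0.5]
finger_gap: -0.0
```

Call:
{"fn": "jog_arm", "kwargs": {"gripper": [1, 1], "xyz": [[-0.014, -0.1, 0], [0, 0, 0]], "spin": [0, 0]}}

```text
t: 15.95
ee_pos: [588.9, -0.4, -28.7]
eef_rot: [3.141, -0.0, -0.199]
ft_force: [-0.2, -0.8, -0.6]
finger_gap: 0.002
```

Call:
{"fn": "jog_arm", "kwargs": {"gripper": [1, 1], "xyz": [[-0.014, -0.1, 0], [0, 0, 0]], "spin": [0, 0]}}

```text
t: 16.15
ee_pos: [588.9, -0.3, -28.7]
eef_rot: [3.14, -0.0, -0.199]
ft_force: [-0.5, -4.6, 0.5]
finger_gap: 0.001
```

The stop is felt at 4.6 N with TCP plate y = 57.5, exactly as predicted. I'll back off, lift and check from above.

Call:
{"fn": "jog_arm", "kwargs": {"gripper": [1, 1, 1, 1, 1], "xyz": [[0.0, 0.2, 0], [0, 1, 0], [0, 2, 0], [0, 1, -4], [0, 0, -4.5]], "spin": [0, 0, 0, 0, 0]}}

```text
t: 16.65
ee_pos: [577.9, -41.6, 54.7]
eef_rot: [-3.142, 0.006, -0.201]
ft_force: [0.7, 1.0, -0.2]
finger_gap: 0.005
```

Call:
{"fn": "jog_arm", "kwargs": {"gripper": [1, 1, 1], "xyz": [[0, 0, -4], [0, 0, 0], [0, 0, 0]], "spin": [0, 0, 0]}}

```text
t: 16.95
ee_pos: [581.6, -41.0, 97.7]
eef_rot: [-3.141, -0.003, -0.199]
ft_force: [-0.1, 0.1, -0.1]
finger_gap: 0.003
```

```bash
python3 look.py 13; python3 - <<'E'
from h import *
im=cv2.imread('pics/w13.png');cv2.imwrite('pics/w13c.png',cv2.resize(im[0:250,100:400],None,fx=2.4,fy=2.4,interpolation=cv2.INTER_CUBIC))
T=wpose(ctrl.state())
for t,z in (('vial',6),('cap',6),('dish',6),('seat',6)):
    for m in mark_of('wrist',t)[:2]: 
        X=wplane(T,*m['centre'],z);print(t,round(m['p'],2),np.round(m['centre']),X.round(1),toplate(X).round(1))
E
```

```text
16.95 [581.6 -41.   97.7] [-3.141e+00 -3.000e-03 -1.990e-01] [-0.1  0.1 -0.1] plate [28.5 16.4]
vial 0.79 [ 72. 156.] [523.1  68.1   6. ] [-36.3 121.9]
cap 0.91 [118. 117.] [481.9  41.2   6. ] [-75.9  92.6]
dish 0.89 [ 88. 253.] [595.2  41.6   6. ] [37.1 99.7]
dish 0.77 [316.  81.] [ 379.  -139.7    6. ] [-167.9  -94. ]
```

View pics/w13c.png

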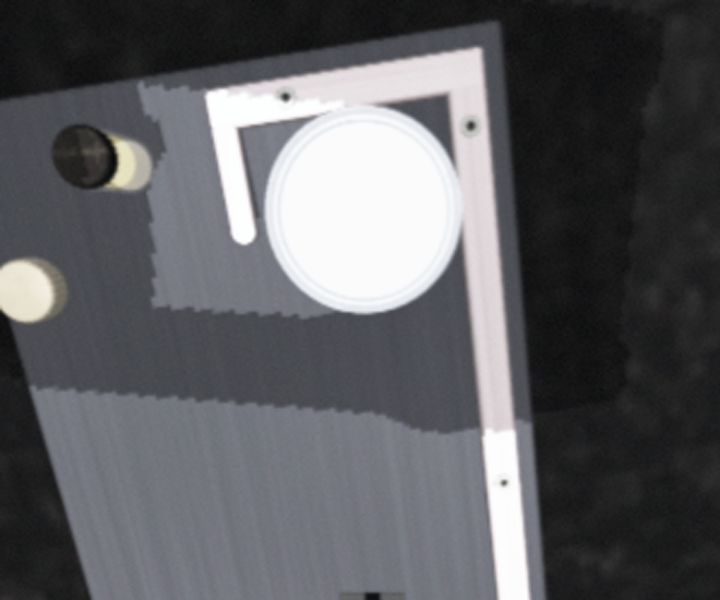

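View pics/s13.png

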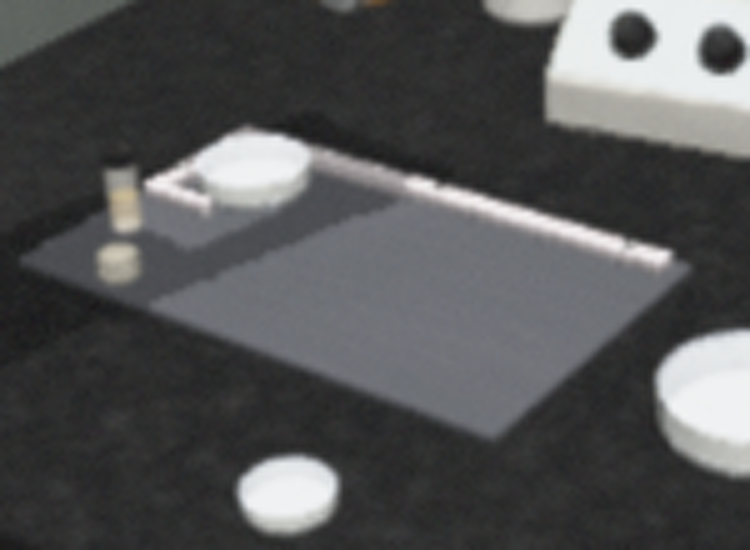

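The crop shows the dish's rim against both the rail (right) and the stop (top). The mark gives (37, 100) against the seat's (39, 99), within calibration error. The vial and cap are where they were and the pot was never approached, so I'm handing in.

```bash
python3 -c "
from h import *
print(ctrl.close_job())"
```

```text
the job is handed in; nothing more can be done
None
```

The petri dish is parked in the corner pocket, and I handed the job in at about 17 s of the 48 s. No verdict was reported.

**What I did**
- With the shut fingers I pushed the dish in plate +x until the rail was felt at about 5 N. The dish was then about 169 mm short of the seat along the rail.
- I then slid it along the rail with the tip tilted slightly towards it, until the end stop was felt at about 4.6 N. Then I backed off and lifted clear.

**Last checks**
- **Dish:** the enlarged wrist view shows its rim against both the rail and the end stop, lying flat.
- **Vial and cap:** they measure within about 1 mm and 5 mm of their first readings, which is the detector's scatter. The arm never came near either of them.
- **Pot:** the arm never came near it, but I did not measure it again at the end.

**What disagreed**
- **Fingertip position:** the real fingertips sit about 37 mm behind the stated TCP. Wrist depth read 42 mm, so on the first push the tips rubbed on the bare plate at up to about 40 N on the wrist sensor. I raised the tool as soon as I saw it.
- **Dish position:** the last detector mark put the dish about 2 mm off the rail, at (37.1, 99.7) against the seat's (39, 99). Contact force and the picture indicate it touches. The mark is within calibration error.

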